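Clamp the mended jewellery pedestal

TASK

The pale wooden display pedestal has just been glued: set it down lying in the green rack clamp, flat on the steel bed between the two cork-faced jaws with its length along the clamp. Then wind the clamp's spoked wheel clockwise, pushing spoke after spoke, until the jaws grip the pedestal end to end and the wheel comes up firm, with a last push of 10 to 12 newtons on the middle of a spoke; much more would crush the glued joint. Leave it gripped with your hand off, do not push the jaws themselves, and leave the other things on the stall where they are.

Things in the scene. Friction and masses are not known exactly. Their poses are not given: they have to be found in the camera images.
- pale_pedestal: The glued pedestal, pale wood, about 120 g, lying on its side: two plates 50 x 50 x 12 mm joined by a 30 x 30 mm post 60 mm long; 84 mm long in all, along its y. Origin under its middle on the surface it lies on, z up; post centre 25 mm above. Grip it across the post (30 mm, along x). Ends alike. Starts left of the clamp, nearer or farther than the dark one.
- dark_pedestal: A sound pedestal of dark wood, same shape and size; not to be moved.
- clamp: Green rack clamp fixed to the table. Origin on the table under the wheel's vertical axis; z up; y = clamping direction, from wheel to tail jaw; -x faces the robot. Gear housing under the wheel: 75 mm high, x -48..48, y -43..67 mm. Steel bed: top 40 mm above the table, 84 mm wide, y 80..295 mm.
- jaw: Moving jaw, 64 mm wide, 56 mm high over the bed. Origin at bed height, middle of its cork face (faces the clamp's +y; the cork gives 1 mm per 20 N, up to 6 mm). Starts at y = 115 mm of the clamp, moves 12 mm to +y per radian of the wheel; 2.8 to 4.5 rad close the clamp. It first slides the pedestal along the bed to the tail jaw with little force. Not to be pushed by hand.
- wheel: Four-spoked wheel on a vertical axis, starting angle varies. Origin on the axis at the spokes' height, 125 mm above the table; steel spokes 12 mm thick along its own +x, +y, -x, -y, turning with it; red balls of 12 mm radius centred 98 mm from the axis; hub 20 mm radius, top at 147 mm. Clockwise from above closes the jaws; it starts at its open stop.
- glue: White glue bottle with orange cap, 44 mm wide, 110 mm tall, far side; bystander.
- bead_jar: Bead jar, 56 mm wide, 60 mm tall, near the robot; bystander.
- screwdriver: Screwdriver lying near the robot, 170 mm; bystander.
- mug: Blue mug, 76 mm wide, 90 mm tall, right side; bystander.
- earring_tray: Wooden tray of earrings, 100 x 200 x 22 mm, far side; bystander.
- gift_box: Red gift box, 90 x 70 x 45 mm, right near side; bystander.
- guard (a point): Centre of the clear guard plate over the far half of the wheel, 100 (x) x 200 (y) x 4 mm, at x 85, y -10, height 152 mm of the clamp; it covers x 35..135 mm, on two posts at x = 125 mm. Spokes can be pushed only on the near (-x) half, so the hand must go back for each next spoke.
- bed (a point): Point on the bed's top face, on its centre line, 176 mm along y from the clamp's origin (axes as the clamp): about midway between the open jaws. The tail jaw beyond (64 mm wide, 56 mm high) stays put but is pinned anew each time: its cork face lies 57 to 77 mm further along y, not measured; find it by feel.
- hub (a point): Centre of the wheel, fixed. Feel of the wheel: brake friction 0.25 N m holds it where left, so winding freely takes about 4 N at 65 mm from the axis. The jaws' grip in newtons = (pushing moment - 0.25 N m) / 0.012 m. Once the jaws meet the wood it comes up hard over 10 to 15 degrees; let go, it springs back a little and keeps about 20 N of grip.
Mind the look-alikes: they are no part of the job. Leave any purple look-alike of the pale_pedestal alone.

How it is judged:
By the outcome, as a careful person would: the job done as asked, in the order asked, and still so for the second after the job is handed in, with the robot touching nothing.
It also fails if it takes over 72 s, if anything falls off the work surface, if the arm or the gripper's body presses on something with over 40 N, if the wrist force passes 120 N, or if a joint passes its speed limit or range.

ROBOT

A 7-joint arm with a two-finger parallel gripper is mounted at the origin on the work surface. World frame = base frame: x ahead of the robot, y to its left, z up, the work surface at z = 0. Lengths are in mm, angles in rad, forces in N, time in s.
With the tool pointing down it reaches from about 425 to 875 mm from the base axis. Payload 4.7 kg.
Tool frame: the origin (TCP) lies midway between the tips of the shut fingers; the grasp point (between the pads) lies r.grip_depth behind it (r.grip_depth is the distance from the TCP to the grasp point, in mm); z points along the fingers, y is the line along which they close (so a half turn about z gives the same grasp; the last joint's range is limited). The gripper opens to 87 mm and grips with 3 to 60 N. Pads are 19 mm wide; open, the fingers measure 117 mm over their backs; the gripper's body (75 mm by 190 mm) begins 51 mm behind the grasp point.
Start: joints at [1.278, 0.321, -0.07, 1.45, 0.023, 1.371, -0.057], TCP at [196.286, -619.675, 222.587] pointing down, gripper open.
Joint ranges: [-2.86, 2.86], [-0.3, 2.09], [-1.38, 1.24], [0.06, 2.45], [-1.56, 4.7], [0.09, 2.05], [-2.69, 2.69]. Speed limits (rad/s): [2.57, 2.57, 3.14, 3.14, 3.14, 3.14, 3.14].

INTERFACE

Orientations are given as a unit quaternion [w, x, y, z].
In Python, from bench import r gives the robot as it stands.
- The arm moves only by the tool step_arm, never from a script. Its argument "deltas" is a list of rows, each an object with "offset": the shift along the world's x, y, z in mm, a list of three; "angular": the turn, a rotation vector about the world's x, y, z in rad, a list of three. In form: [{"offset": [tx, ty, tz], "angular": [rx, ry, rz]}, ...]. A call has 1 to 12 rows; each row shifts and turns the commanded pose from where the row before left it; what a row does not reach is not made up. A row lasts 1/8 s, in which the tool goes at most 62.5 mm and 10.7 degrees, less where a joint would pass 70% of its speed; a pose out of reach is approached as far as the arm can. A call is refused whole if a number of a shift passes 62.5 or a number of a turn 0.188, either way. A call with a gripper value outside its range is refused whole. "fingers" is the finger opening in mm, from 0 to 87, set as the call begins (left out, the last holds). The fingers move at their own pace and stop on an object; "grip_force" is the grip in N (left out, the last holds). Time passes only in rows, so rows that do not move let the fingers close. It gives the time, the measured TCP pose, the force, the opening and the grip force at its end, in the units of the state.
- r.observe(): the state, without advancing time (a new reading comes with each control period).
- r.capture(name): name is "scene" or "top" or "wrist"; returns a dict with "image" (400x640x3 uint8, red, green, blue), "fx", "fy", "cx", "cy" (pixels), "world_from_camera" (4x4, takes a point from camera to world coordinates). Camera axes: x right, y down, z forward; pixel columns grow to the right and rows downward; lengths in mm; the calibration is good to about 2 mm. The wrist camera is an equidistant fisheye: a pixel r from the principal point sees the ray r / f radians off the axis. A picture is of the moment at which its call begins. There is no depth.
- r.hand_in(): hands the job in; it is judged then, once.
The state is a dict: "time": time; "q": joint angles; "dq": joint speeds; "joint_torque": joint torques, N m; "tcp_pos": TCP position; "tool_rot": TCP orientation; "wrist_force": force on the tool from outside, world axes, zero at the start; "moment": the same for the moment, N m; "width": opening from 0.0 (shut) to 1.0 (fully open); "grasp_force": force on a finger pad.
Only numpy, scipy, OpenCV 4.12 (cv2) and the standard library are available. Lean on these libraries where they do the work, as an engineer would, in place of code of your own. Each camera call takes 0.05 s, during which the arm holds its last target. There are 200 camera calls.

## Working session

There is one attempt and no reset: what is moved stays moved. The work goes in short steps, Python scripts to look and compute and a tool call to move; the robot and the scene stay as the last step left them, time stands still between calls to the robot, and variables do not carry over. Pictures are saved under pics/ and viewed, at most 10 in all, crops included, and the job is handed in when it is done.

Besides the shell and the picture viewer there is one more tool, called after "Emit:" as name(argument=value, ...) on one line, values as JSON. step_arm: Moves the arm, as the interface text tells. Its arguments: {"type":"object","properties":{"deltas":{"type":"array","items":{"type":"object","properties":{"offset":{"type":"array","items":{"type":"number"}},"angular":{"type":"array","items":{"type":"number"}}}}},"fingers":{"type":"number"},"grip_force":{"type":"number"}},"required":["deltas"]}

```bash
ls; mkdir -p pics; cat > h.py <<'E'
from bench import r
import numpy as np, cv2
def cap(n,f):
    c=r.capture(n); cv2.imwrite(f'pics/{f}.png',c['image'][:,:,::-1]); np.savez(f'pics/{f}.npz',**c); return c
def ray(c,u,v,z):
    M=np.array(c['world_from_camera']); d=M[:3,:3]@np.array([(u-c['cx'])/c['fx'],(v-c['cy'])/c['fy'],1]); o=M[:3,3]
    return o+d*(z-o[2])/d[2]
def proj(c,p):
    M=np.linalg.inv(np.array(c['world_from_camera'])); q=M[:3,:3]@np.array(p)+M[:3,3]
    return q[0]/q[2]*c['fx']+c['cx'],q[1]/q[2]*c['fy']+c['cy']
E
python3 - <<'E'
from h import *
for n in('top','scene'):
    c=cap(n,n+'0'); print(n,c['fx'],c['cx'],c['cy'],np.round(c['world_from_camera'],3).tolist())
s=r.observe(); print(s); print(r.grip_depth)
E
```

```text
pics
top 466.31751452807475 320.1946044731237 193.4153069642142 [[0.005, -0.982, 0.188, 378.534], [-1.0, -0.006, -0.003, -34.953], [0.004, -0.188, -0.982, 1298.851], [0.0, 0.0, 0.0, 1.0]]
scene 389.6535504274083 324.4595308321185 200.4219784552577 [[0.799, 0.503, -0.329, 995.086], [0.601, -0.667, 0.44, -570.114], [0.002, -0.549, -0.836, 1146.982], [0.0, 0.0, 0.0, 1.0]]
{'time': 0.1, 'q': array([ 1.27808984,  0.32175296, -0.07008695,  1.4515178 ,  0.02259426,
        1.37079908, -0.05691356]), 'dq': array([-1.09895870e-03, -1.28815796e-03, -2.49541830e-03, -1.68005806e-03,
        9.22665234e-04,  1.20281012e-05, -3.69381947e-04]), 'joint_torque': array([ 1.98481735e-04, -4.92572665e+01, -4.05599149e-01, -3.13396955e+01,
       -6.41958090e-02,  3.94604774e-02,  6.51775986e-05]), 'tcp_pos': array([ 196.122843  , -619.2030571 ,  221.58591484]), 'tool_rot': array([-8.27690627e-04,  9.88255319e-01,  1.52809392e-01, -1.71035676e-04]), 'wrist_force': array([-0.44590982, -0.42386667, -0.03516357]), 'moment': array([-0.02646373, -0.09213421, -0.00893868]), 'grasp_force': 0.0, 'width': 0.9990983875035054}
18.700000000000003
```

View pics/top0.png

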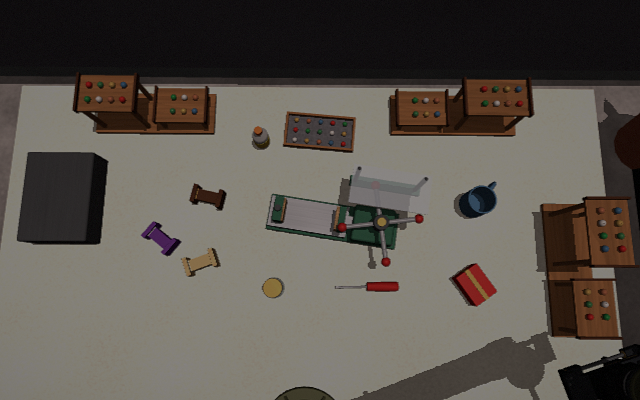

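View pics/scene0.png

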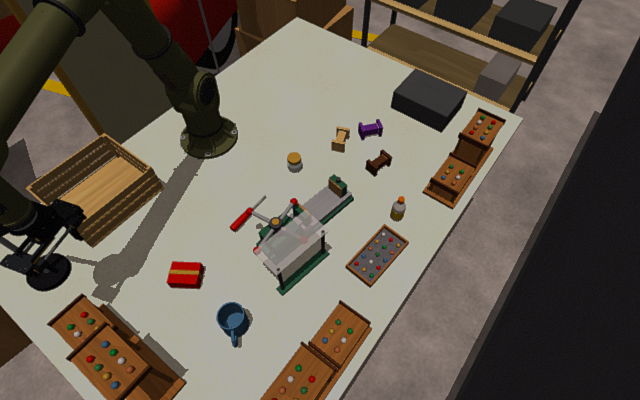

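Top view: pale pedestal at about (200,262), dark (208,196), purple (160,238), hub about (382,222), tail jaw about (278,208). I'll enlarge both areas.

```bash
python3 - <<'E'
import cv2,numpy as np
i=cv2.imread('pics/top0.png')
a=cv2.resize(i[240:285,172:228],None,fx=5,fy=5,interpolation=cv2.INTER_CUBIC) #280x225
b=cv2.resize(i[158:272,262:430],None,fx=4.6,fy=4.6,interpolation=cv2.INTER_CUBIC)
cv2.imwrite('pics/b.png',cv2.resize(i[160:272,262:430],(800,533),interpolation=cv2.INTER_CUBIC))
cv2.imwrite('pics/a.png',cv2.resize(i[240:285,170:230],(800,600),interpolation=cv2.INTER_CUBIC))
E
```

```text
(no output)
```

View pics/a.png

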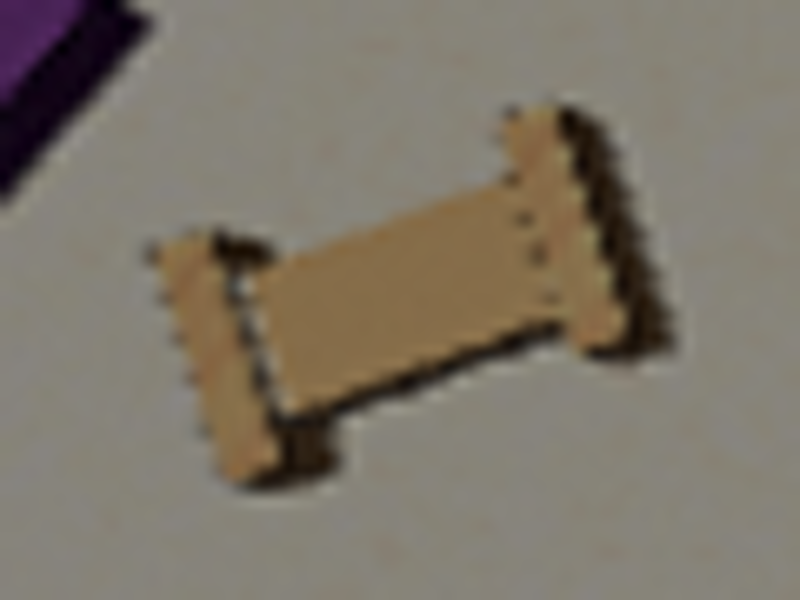

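View pics/b.png

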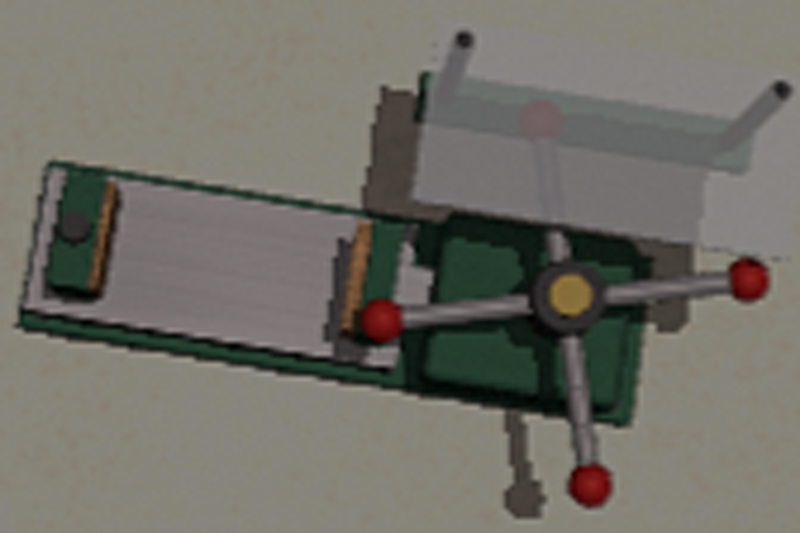

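```bash
cat > m.py <<'E'
from h import *
c=dict(np.load('pics/top0.npz'))
A=lambda x,y,z:ray(c,170+x/13.333-.5+.5/13.3,240+y/13.333-.5+.5/13.3,z)
B=lambda x,y,z:ray(c,262+x/4.762-.4,160+y/4.762-.4,z)
if __name__=='__main__':
    print('ped50');
    for p in [(160,250),(215,235),(285,465),(230,480),(505,120),(558,105),(625,340),(578,345)]: print(np.round(A(*p,50),1))
    b=[B(*p,125) for p in [(748,280),(591,486),(381,320),(541,119)]]
    for q in b: print('ball',q.round(1))
    print('mean',np.mean(b,0).round(1),'hub',B(571,295,147).round(1))
    d=b[0]-b[2]; e=b[1]-b[3]; print(np.degrees(np.arctan2(d[1],d[0])),np.degrees(np.arctan2(e[1],e[0])),np.linalg.norm(d),np.linalg.norm(e))
    for p in [(50,165,40),(415,222,40),(25,312,40),(395,368,40),(118,182,96),(98,290,96),(360,225,96),(343,330,96)]: print(p,B(*p).round(1))
E
python3 m.py
```

```text
ped50
[440.6 327.7  50. ]
[443.6 317.   50. ]
[398.6 300.5  50. ]
[395.6 311.1  50. ]
[466.7 260.4  50. ]
[469.7 250.   50. ]
[423.4 234.5  50. ]
[422.3 243.7  50. ]
ball [ 540.5 -289.4  125. ]
ball [ 431.2 -203.3  125. ]
ball [517.9 -93.5 125. ]
ball [ 627.5 -180.4  125. ]
mean [ 529.3 -191.7  125. ] hub [ 529.  -191.8  147. ]
-83.4418374474981 -173.36754772805 197.11696592577647 197.6676335799522
(50, 165, 40) [616.8  92.8  40. ]
(415, 222, 40) [ 584.7 -117.5   40. ]
(25, 312, 40) [531.5 105.   40. ]
(395, 368, 40) [ 500.7 -105.6   40. ]
(118, 182, 96) [596.9  49.5  96. ]
(98, 290, 96) [537.   59.3  96. ]
(360, 225, 96) [573.7 -83.7  96. ]
(343, 330, 96) [515.8 -74.3  96. ]
```

Emit:
step_arm(deltas=[{"offset":[31.5,41,3],"angular":[0,0,0.09]},{"offset":[31.5,41,3],"angular":[0,0,0.09]},{"offset":[31.5,41,3],"angular":[0,0,0.09]},{"offset":[31.5,41,3],"angular":[0,0,0.09]},{"offset":[31.5,41,3],"angular":[0,0,0.09]},{"offset":[31.5,41,3],"angular":[0,0,0.09]},{"offset":[31.5,41,3],"angular":[0,0,0.09]},{"offset":[31.5,41,3],"angular":[0,0,0.09]},{"offset":[31.5,41,3],"angular":[0,0,0.09]},{"offset":[7,50,0],"angular":[0,0,0.09]},{"offset":[7,50,0],"angular":[0,0,0.09]},{"offset":[7,50,0],"angular":[0,0,0.09]}], fingers=60)

```text
time: 1.6
tcp_pos: [500.6, -99.0, 249.2]
tool_rot: [-0.0, 0.768, 0.64, -0.0]
wrist_force: [0.0, -0.5, -0.4]
width: 0.688
grasp_force: 0.0
```

Emit:
step_arm(deltas=[{"offset":[0,50,0],"angular":[0,0,0.06]},{"offset":[0,50,0],"angular":[0,0,0.06]},{"offset":[0,50,0],"angular":[0,0,0.06]},{"offset":[-11.4,38.4,-25],"angular":[0,0,0.06]},{"offset":[-11.4,38.4,-25],"angular":[0,0,0.06]},{"offset":[-11.4,38.4,-25],"angular":[0,0,0.06]},{"offset":[-11.4,38.4,-25],"angular":[0,0,0.06]},{"offset":[-11.4,38.4,-25],"angular":[0,0,0.06]},{"offset":[-11.4,38.4,-25],"angular":[0,0,0.06]},{"offset":[0,0,0],"angular":[0,0,0]},{"offset":[0,0,0],"angular":[0,0,0]}])

```text
time: 2.98
tcp_pos: [432.5, 279.2, 99.5]
tool_rot: [0.0, 0.571, 0.821, -0.0]
wrist_force: [1.3, -1.1, -0.6]
width: 0.688
grasp_force: 0.0
```

```bash
python3 - <<'E'
from h import *
s=r.observe(); print(s['time'],s['tcp_pos'].round(1),s['tool_rot'].round(4),s['q'].round(2),s['wrist_force'].round(2))
c=cap('wrist','w1'); print(c['fx'],c['cx'],c['cy'])
E
```

```text
2.975 [432.5 279.2  99.5] [ 0.000e+00  5.709e-01  8.210e-01 -3.000e-04] [ 0.23  0.25 -0.95  1.9   0.23  1.1  -0.45] [ 1.33 -1.14 -0.64]
309.70691628693146 319.33775308816183 202.24738834886634
```

View pics/w1.png

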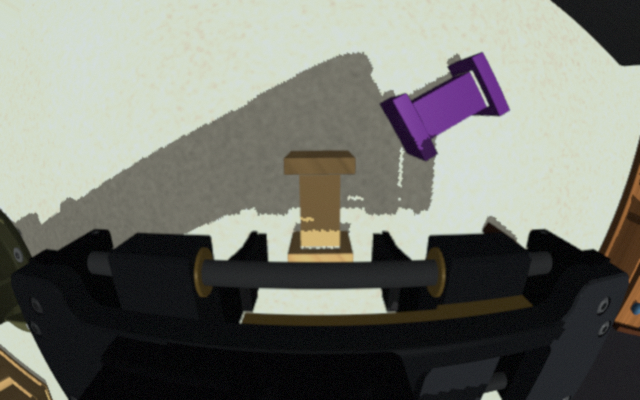

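Wrist view: the pedestal post is centred between the fingers (col 320) and aligned, and purple stays clear at (445,105). Descending and gripping.

Emit:
step_arm(deltas=[{"offset":[0,1,-30],"angular":[0,0,0]},{"offset":[0,0,-30],"angular":[0,0,0]},{"offset":[0,0,-20],"angular":[0,0,0]},{"offset":[0,0,-12],"angular":[0,0,0]},{"offset":[0,0,0],"angular":[0,0,0]}])

```text
time: 3.65
tcp_pos: [432.4, 280.4, 7.3]
tool_rot: [-0.0, 0.571, 0.821, -0.0]
wrist_force: [0.1, -0.8, 0.1]
width: 0.69
grasp_force: 0.0
```

Emit:
step_arm(deltas=[{"offset":[0,0,0],"angular":[0,0,0]},{"offset":[0,0,0],"angular":[0,0,0]},{"offset":[0,0,0],"angular":[0,0,0]},{"offset":[0,0,0],"angular":[0,0,0]},{"offset":[0,0,0],"angular":[0,0,0]},{"offset":[0,0,0],"angular":[0,0,0]}], fingers=0, grip_force=12)

```text
time: 4.4
tcp_pos: [432.6, 280.8, 7.9]
tool_rot: [0.0, 0.571, 0.821, 0.0]
wrist_force: [-0.0, -1.0, 4.2]
width: 0.344
grasp_force: 12.0
```

Emit:
step_arm(deltas=[{"offset":[0,0,20],"angular":[0,0,0]},{"offset":[0,0,35],"angular":[0,0,0]},{"offset":[0,0,40],"angular":[0,0,0]},{"offset":[0,0,30],"angular":[0,0,0]},{"offset":[15.5,-36.6,0],"angular":[0,0,-0.063]},{"offset":[15.5,-36.6,0],"angular":[0,0,-0.063]},{"offset":[15.5,-36.6,0],"angular":[0,0,-0.063]},{"offset":[15.5,-36.6,0],"angular":[0,0,-0.063]},{"offset":[15.5,-36.6,0],"angular":[0,0,-0.063]},{"offset":[15.5,-36.6,0],"angular":[0,0,-0.063]},{"offset":[15.5,-36.6,0],"angular":[0,0,-0.063]},{"offset":[15.5,-36.6,0],"angular":[0,0,-0.063]}])

```text
time: 5.9
tcp_pos: [557.3, -14.3, 132.7]
tool_rot: [0.0, 0.759, 0.651, 0.0]
wrist_force: [-0.1, 0.2, -1.5]
width: 0.345
grasp_force: 12.0
```

Emit:
step_arm(deltas=[{"offset":[0,0,0],"angular":[0,0,0]},{"offset":[0,0,-10],"angular":[0,0,0]},{"offset":[0,0,0],"angular":[0,0,0]}])

```text
time: 6.28
tcp_pos: [555.3, -10.9, 121.3]
tool_rot: [-0.001, 0.757, 0.654, -0.001]
wrist_force: [-0.9, 0.1, -1.7]
width: 0.345
grasp_force: 12.0
```

```bash
python3 - <<'E'
from h import *
s=r.observe(); print(s['time'],s['tcp_pos'].round(1),s['q'].round(2),s['wrist_force'].round(2),s['grasp_force'],s['width'])
i=cap('top','t1')['image'][:,:,::-1]
cv2.imwrite('pics/t1c.png',cv2.resize(i[160:272,230:430],(800,448),interpolation=cv2.INTER_CUBIC))
E
```

```text
6.275 [555.3 -10.9 121.3] [ 0.59  0.27 -0.71  1.79  0.19  1.15 -0.32] [-0.92  0.07 -1.68] 11.979845347814262 0.34531397011355996
```

View pics/t1c.png

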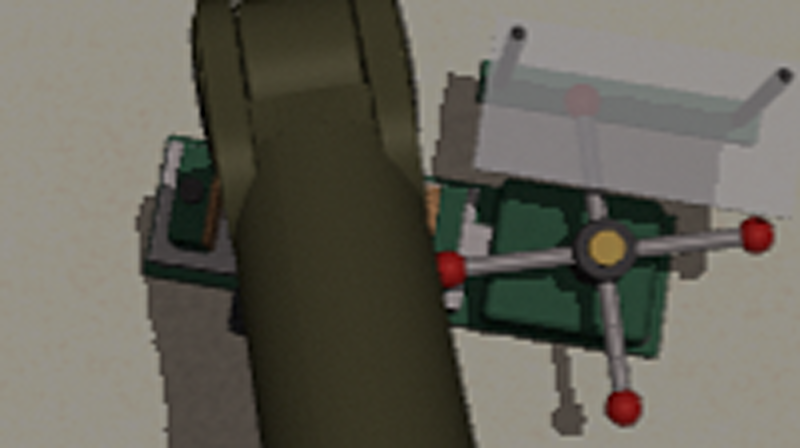

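The arm hides the bed, but the pose matches (jaws still clear either side). Lowering.

Emit:
step_arm(deltas=[{"offset":[1,0,-25],"angular":[0,0,0]},{"offset":[0,0,-25],"angular":[0,0,0]},{"offset":[0,0,-15],"angular":[0,0,0]},{"offset":[0,0,0],"angular":[0,0,0]},{"offset":[0,0,-4],"angular":[0,0,0]},{"offset":[0,0,0],"angular":[0,0,0]}])

```text
time: 7.08
tcp_pos: [557.8, -12.1, 54.1]
tool_rot: [0.0, 0.757, 0.653, 0.0]
wrist_force: [-0.1, -0.1, -1.9]
width: 0.342
grasp_force: 12.0
```

Emit:
step_arm(deltas=[{"offset":[0,0,-2],"angular":[0,0,0]},{"offset":[0,0,0],"angular":[0,0,0]}])

```text
time: 7.32
tcp_pos: [557.4, -12.2, 51.7]
tool_rot: [0.0, 0.757, 0.653, 0.0]
wrist_force: [0.1, 0.4, -2.3]
width: 0.345
grasp_force: 12.0
```

Emit:
step_arm(deltas=[{"offset":[0,0,-2],"angular":[0,0,0]},{"offset":[0,0,0],"angular":[0,0,0]}])

```text
time: 7.58
tcp_pos: [557.2, -12.1, 49.4]
tool_rot: [-0.0, 0.757, 0.653, -0.0]
wrist_force: [-0.1, -0.2, -1.6]
width: 0.344
grasp_force: 12.0
```

Emit:
step_arm(deltas=[{"offset":[0,0,-1.5],"angular":[0,0,0]},{"offset":[0,0,0],"angular":[0,0,0]}])

```text
time: 7.82
tcp_pos: [557.3, -12.1, 48.0]
tool_rot: [-0.0, 0.757, 0.653, -0.0]
wrist_force: [-0.5, 0.3, -1.4]
width: 0.346
grasp_force: 12.0
```

Emit:
step_arm(deltas=[{"offset":[0,0,-1],"angular":[0,0,0]},{"offset":[0,0,0],"angular":[0,0,0]}])

```text
time: 8.07
tcp_pos: [557.4, -12.1, 47.9]
tool_rot: [0.0, 0.757, 0.653, -0.0]
wrist_force: [-3.0, -0.2, 5.1]
width: 0.341
grasp_force: 12.0
```

Emit:
step_arm(deltas=[{"offset":[0,0,0],"angular":[0,0,0]},{"offset":[0,0,0],"angular":[0,0,0]},{"offset":[0,0,0],"angular":[0,0,0]},{"offset":[0,0,20],"angular":[0,0,0]},{"offset":[0,0,40],"angular":[0,0,0]},{"offset":[0,0,50],"angular":[0,0,0]},{"offset":[0,0,43],"angular":[0,0,0]}], fingers=56)

```text
time: 8.95
tcp_pos: [557.9, -11.7, 203.5]
tool_rot: [0.001, 0.757, 0.653, 0.001]
wrist_force: [0.5, -0.0, 0.1]
width: 0.647
grasp_force: 0.0
```

Emit:
step_arm(deltas=[{"offset":[-15,-44,0],"angular":[0,0,0.017]},{"offset":[-15,-44,0],"angular":[0,0,0.017]},{"offset":[-15,-44,0],"angular":[0,0,0.017]},{"offset":[-15,-44,0],"angular":[0,0,0.017]},{"offset":[-15,-44,0],"angular":[0,0,0.017]},{"offset":[0,0,0],"angular":[0,0,0]},{"offset":[0,0,0],"angular":[0,0,0]}], fingers=0)

```text
time: 9.82
tcp_pos: [483.0, -231.3, 201.1]
tool_rot: [0.0, 0.729, 0.685, 0.001]
wrist_force: [0.0, 1.4, -0.4]
width: 0.015
grasp_force: 0.0
```

```bash
python3 - <<'E'
from h import *
s=r.observe(); print(s['time'],s['tcp_pos'].round(1),s['tool_rot'].round(3),s['q'].round(2),s['wrist_force'].round(2),s['moment'].round(2),s['width'])
i=cap('top','t2')['image'][:,:,::-1]
cv2.imwrite('pics/t2c.png',cv2.resize(i[160:285,230:430],(800,500),interpolation=cv2.INTER_CUBIC))
E
```

```text
9.825 [ 483.  -231.3  201.1] [0.    0.729 0.685 0.001] [ 0.93  0.12 -0.57  1.75  0.07  1.29  0.28] [ 0.02  1.38 -0.43] [ 0.03 -0.12  0.02] 0.015425294336389297
```

View pics/t2c.png

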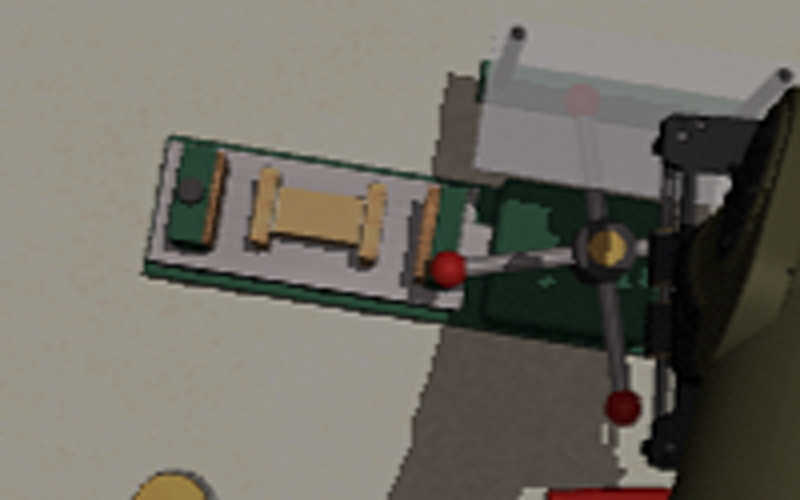

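Pedestal lies aligned between the jaws (crop col 250–385), with the wheel unmoved. Going down behind the near spoke.

Emit:
step_arm(deltas=[{"offset":[0,-1,-30],"angular":[0,0,0]},{"offset":[0,0,-36],"angular":[0,0,0]},{"offset":[0,0,-25],"angular":[0,0,0]},{"offset":[0,0,0],"angular":[0,0,0]},{"offset":[-1,6,0],"angular":[0,0,0]},{"offset":[-0.5,5,0],"angular":[0,0,0]}])

```text
time: 10.62
tcp_pos: [482.0, -221.5, 110.6]
tool_rot: [0.001, 0.729, 0.685, 0.0]
wrist_force: [-0.2, -0.2, -0.7]
width: 0.007
grasp_force: 0.0
```

```bash
cat > st.py <<'E'
from h import *
H=np.array([529.2,-191.8])
def pos(phi,rc=51,d=18):
    a=np.radians(phi); return H+rc*np.array([np.cos(a),np.sin(a)])+d*np.array([-np.sin(a),np.cos(a)])
def stroke(p0,p1,n,cur=None,rc=51,d=18):
    P=[pos(p,rc,d) for p in np.linspace(p0,p1,n+1)]
    D=np.diff(P,axis=0).round(1); print('start',P[0].round(1),'end',P[-1].round(1),'w',round(np.radians((p1-p0)/n),4)); print(D.tolist())
E
python3 -c "
from st import *
s=r.observe(); print(s['tcp_pos'].round(1),s['wrist_force'].round(1))
stroke(186.6,94.6,12)"
```

```text
[ 482.  -221.5  110.6] [-0.2 -0.2 -0.7]
start [ 480.6 -215.5] end [ 507.2 -142.4] w -0.1338
[[-2.7, 6.7], [-1.8, 7.0], [-0.9, 7.2], [0.1, 7.2], [1.1, 7.2], [2.0, 6.9], [2.9, 6.6], [3.8, 6.2], [4.6, 5.6], [5.3, 5.0], [5.9, 4.2], [6.4, 3.4]]
```

Emit:
step_arm(deltas=[{"offset":[-1,6,0],"angular":[0,0,0]},{"offset":[-2.7,6.7,0],"angular":[0,0,-0.134]},{"offset":[-1.8,7,0],"angular":[0,0,-0.134]},{"offset":[-0.9,7.2,0],"angular":[0,0,-0.134]}])

```text
time: 11.12
tcp_pos: [474.0, -197.6, 110.0]
tool_rot: [0.002, 0.853, 0.523, -0.001]
wrist_force: [-1.5, -5.2, 1.0]
width: 0.005
grasp_force: 2.6
```

Emit:
step_arm(deltas=[{"offset":[0.1,7.2,0],"angular":[0,0,-0.134]},{"offset":[1.1,7.2,0],"angular":[0,0,-0.134]},{"offset":[2,6.9,0],"angular":[0,0,-0.134]},{"offset":[2.9,6.6,0],"angular":[0,0,-0.134]},{"offset":[3.8,6.2,0],"angular":[0,0,-0.134]},{"offset":[4.6,5.6,0],"angular":[0,0,-0.134]},{"offset":[5.3,5,0],"angular":[0,0,-0.134]},{"offset":[5.9,4.2,0],"angular":[0,0,-0.134]},{"offset":[6.4,3.4,0],"angular":[0,0,-0.134]},{"offset":[0,0,0],"angular":[0,0,0]}])

```text
time: 12.38
tcp_pos: [505.9, -142.1, 109.2]
tool_rot: [-0.0, 0.999, -0.049, -0.001]
wrist_force: [-2.8, 1.7, 2.7]
width: 0.006
grasp_force: 1.4
```

```bash
python3 - <<'E'
from st import *
s=r.observe(); print(s['time'],s['tcp_pos'].round(1),s['tool_rot'].round(3),s['q'].round(2),s['wrist_force'].round(2),s['moment'].round(2))
E
```

```text
12.375 [ 505.9 -142.1  109.2] [-0.     0.999 -0.049 -0.001] [ 0.68  0.18 -0.49  1.88  0.09  1.11 -1.52] [-2.83  1.68  2.73] [0.31 0.7  0.06]
```

Emit:
step_arm(deltas=[{"offset":[-5,-3,0],"angular":[0,0,0]},{"offset":[0,0,30],"angular":[0,0,0]},{"offset":[0,0,30],"angular":[0,0,0.175]},{"offset":[-2,-9,0],"angular":[0,0,0.175]},{"offset":[-2,-9,0],"angular":[0,0,0.175]},{"offset":[-2,-9,0],"angular":[0,0,0.175]},{"offset":[-2,-10,0],"angular":[0,0,0.175]},{"offset":[-2,-10,0],"angular":[0,0,0.175]},{"offset":[-2,-12,0],"angular":[0,0,0.175]},{"offset":[-4,-12,0],"angular":[0,0,0.175]},{"offset":[-4,-12,0],"angular":[0,0,0.175]},{"offset":[0,0,0],"angular":[0,0,0]}])

```text
time: 13.88
tcp_pos: [481.1, -230.5, 169.2]
tool_rot: [0.001, 0.741, 0.671, 0.0]
wrist_force: [0.7, 0.1, -0.4]
width: 0.005
grasp_force: 0.0
```

```bash
cat >> st.py <<'E'
def wheel(name):
    for cam in('top','scene'):
        c=cap(cam,name+cam); h=cv2.cvtColor(c['image'],cv2.COLOR_RGB2HSV)
        m=(((h[...,0]<7)|(h[...,0]>173))&(h[...,1]>140)&(h[...,2]>60)).astype(np.uint8)
        n,_,st,ce=cv2.connectedComponentsWithStats(m)
        for k in range(1,n):
            if st[k,4]<8: continue
            p=ray(c,*ce[k],125)[:2]-H
            if 85<np.hypot(*p)<110: print(cam,st[k,4],np.hypot(*p).round(1),np.degrees(np.arctan2(p[1],p[0])).round(1))
    s=r.observe(); print(s['time'],s['tcp_pos'].round(1),s['tool_rot'].round(3),s['q'].round(2),s['wrist_force'].round(2),s['moment'].round(2))
E
python3 -c "
from st import *
wheel('k1')"
```

```text
top 60 98.7 95.2
top 27 97.3 -175.0
scene 32 100.6 95.8
scene 16 93.9 -89.5
13.975 [ 481.7 -228.8  169.3] [0.    0.741 0.671 0.   ] [ 0.88  0.14 -0.53  1.8   0.07  1.22  0.24] [0.49 0.71 0.57] [ 0.05 -0.11  0.02]
```

Emit:
step_arm(deltas=[{"offset":[0,0,-30],"angular":[0,0,0]},{"offset":[0,0,-29],"angular":[0,0,0]},{"offset":[-0.5,5,0],"angular":[0,0,0]},{"offset":[-0.5,5,0],"angular":[0,0,0]},{"offset":[-0.5,4.5,0],"angular":[0,0,0.01]},{"offset":[-2.6,6.7,0],"angular":[0,0,-0.134]},{"offset":[-1.7,7,0],"angular":[0,0,-0.134]},{"offset":[-0.8,7.2,0],"angular":[0,0,-0.134]},{"offset":[0.2,7.2,0],"angular":[0,0,-0.134]},{"offset":[1.2,7.2,0],"angular":[0,0,-0.134]}])

```text
time: 15.22
tcp_pos: [475.8, -181.4, 111.4]
tool_rot: [0.002, 0.919, 0.394, -0.001]
wrist_force: [-2.4, -5.2, 1.2]
width: 0.006
grasp_force: 2.8
```

Emit:
step_arm(deltas=[{"offset":[2.1,6.9,0],"angular":[0,0,-0.134]},{"offset":[3,6.6,0],"angular":[0,0,-0.134]},{"offset":[3.9,6.2,0],"angular":[0,0,-0.134]},{"offset":[4.7,5.6,0],"angular":[0,0,-0.134]},{"offset":[5.4,4.9,0],"angular":[0,0,-0.134]},{"offset":[6,4.1,0],"angular":[0,0,-0.134]},{"offset":[6.5,3.3,0],"angular":[0,0,-0.134]},{"offset":[0,0,0],"angular":[0,0,0]}])

```text
time: 16.23
tcp_pos: [508.0, -141.7, 111.0]
tool_rot: [0.001, 0.998, -0.061, 0.0]
wrist_force: [-1.9, -0.3, 1.5]
width: 0.01
grasp_force: 1.2
```

Emit:
step_arm(deltas=[{"offset":[-5,-3,0],"angular":[0,0,0]},{"offset":[0,0,30],"angular":[0,0,0]},{"offset":[0,0,30],"angular":[0,0,0.175]},{"offset":[-2,-9,0],"angular":[0,0,0.175]},{"offset":[-2,-9,0],"angular":[0,0,0.175]},{"offset":[-2,-9,0],"angular":[0,0,0.175]},{"offset":[-2,-10,0],"angular":[0,0,0.175]},{"offset":[-2,-10,0],"angular":[0,0,0.175]},{"offset":[-2,-12,0],"angular":[0,0,0.175]},{"offset":[-4,-12,0],"angular":[0,0,0.175]},{"offset":[-4,-12,0],"angular":[0,0,0.175]},{"offset":[0,0,0],"angular":[0,0,0]}])

```text
time: 17.73
tcp_pos: [482.6, -228.6, 170.3]
tool_rot: [0.0, 0.749, 0.663, 0.0]
wrist_force: [-0.1, 0.1, 0.5]
width: 0.004
grasp_force: 0.0
```

```bash
python3 -c "
from st import *
wheel('k2')"
```

```text
top 60 98.4 92.8
top 27 97.3 -177.3
scene 32 101.1 93.7
scene 24 95.3 -90.5
17.825 [ 483.2 -227.1  170.3] [0.    0.749 0.663 0.   ] [ 0.85  0.14 -0.5   1.8   0.07  1.23  0.21] [ 0.08  0.2  -0.34] [-0.1  -0.12 -0.01]
```

Emit:
step_arm(deltas=[{"offset":[-1,0,-30],"angular":[0,0,0]},{"offset":[-1,0,-30],"angular":[0,0,0]},{"offset":[-0.5,5,0],"angular":[0,0,0]},{"offset":[-0.5,5,0],"angular":[0,0,0]},{"offset":[-1,4.5,0],"angular":[0,0,0]}])

```text
time: 18.45
tcp_pos: [480.2, -212.5, 111.6]
tool_rot: [0.001, 0.748, 0.664, 0.001]
wrist_force: [-0.5, -0.4, 0.1]
width: 0.0
grasp_force: 0.0
```

```bash
python3 -c "
from st import *
s=r.observe();print(s['tcp_pos'].round(1))
stroke(182.8,138.8,6)
stroke(138.8,98.8,16)"
```

```text
[ 480.2 -212.5  111.6]
start [ 479.1 -212.3] end [ 479.  -171.8] w -0.128
[[-2.2, 6.6], [-1.3, 6.8], [-0.5, 6.9], [0.4, 6.9], [1.3, 6.8], [2.1, 6.6]]
start [ 479.  -171.8] end [ 503.6 -144.2] w -0.0436
[[0.9, 2.2], [1.0, 2.1], [1.1, 2.1], [1.2, 2.0], [1.3, 2.0], [1.4, 1.9], [1.5, 1.9], [1.5, 1.8], [1.6, 1.7], [1.7, 1.7], [1.8, 1.6], [1.8, 1.5], [1.9, 1.4], [1.9, 1.3], [2.0, 1.3], [2.1, 1.2]]
```

Emit:
step_arm(deltas=[{"offset":[-2.7,6.6,0],"angular":[0,0,-0.128]},{"offset":[-1.5,6.8,0],"angular":[0,0,-0.128]},{"offset":[-0.5,6.9,0],"angular":[0,0,-0.128]},{"offset":[0.4,6.9,0],"angular":[0,0,-0.128]},{"offset":[1.3,6.8,0],"angular":[0,0,-0.128]},{"offset":[2.1,6.6,0],"angular":[0,0,-0.128]}])

```text
time: 19.2
tcp_pos: [477.1, -174.4, 111.4]
tool_rot: [0.002, 0.943, 0.333, -0.001]
wrist_force: [-4.1, -4.1, 2.7]
width: 0.006
grasp_force: 2.8
```

Emit:
step_arm(deltas=[{"offset":[0.9,2.2,0],"angular":[0,0,-0.044]},{"offset":[1,2.1,0],"angular":[0,0,-0.044]},{"offset":[0,0,0],"angular":[0,0,0]}])

```text
time: 19.58
tcp_pos: [479.4, -169.2, 111.2]
tool_rot: [0.001, 0.956, 0.293, -0.001]
wrist_force: [-4.1, -2.0, 3.1]
width: 0.007
grasp_force: 2.5
```

Emit:
step_arm(deltas=[{"offset":[1.1,2.1,0],"angular":[0,0,-0.044]},{"offset":[1.2,2,0],"angular":[0,0,-0.044]},{"offset":[1.3,2,0],"angular":[0,0,-0.044]}])

```text
time: 19.95
tcp_pos: [482.9, -162.9, 110.9]
tool_rot: [0.001, 0.973, 0.229, -0.001]
wrist_force: [-5.0, -2.2, 3.8]
width: 0.003
grasp_force: 2.6
```

Emit:
step_arm(deltas=[{"offset":[1.4,1.9,0],"angular":[0,0,-0.044]},{"offset":[1.5,1.9,0],"angular":[0,0,-0.044]}])

```text
time: 20.2
tcp_pos: [485.7, -158.8, 110.8]
tool_rot: [0.0, 0.983, 0.186, -0.001]
wrist_force: [-4.9, -1.7, 3.9]
width: 0.007
grasp_force: 2.6
```

```bash
cat >> st.py <<'E'
def stat():
    s=r.observe(); p=s['tcp_pos'][:2]; q=s['tool_rot']; yaw=np.degrees(2*np.arctan2(q[2],q[1]))-90+180
    u=np.array([np.cos(np.radians(yaw)),np.sin(np.radians(yaw))]); n=np.array([u[1],-u[0]])
    k=p+15*u+9.5*n; d=k-H; rr=np.hypot(*d); phi=np.degrees(np.arctan2(d[1],d[0])-np.arcsin(6/rr))
    a=np.radians(phi); e=np.array([-np.sin(a),np.cos(a)]); er=np.array([np.cos(a),np.sin(a)]); f=s['wrist_force'][:2]
    print(s['time'],'pos',p.round(1),s['tcp_pos'][2].round(1),'yaw',yaw.round(1),'phi',phi.round(1),'lead',(phi-yaw).round(1),'r',rr.round(1),'Ft',(f@e).round(2),'Fr',(f@er).round(2),'Fz',s['wrist_force'][2].round(1))
E
python3 -c "
from st import *
stat()"
```

```text
20.2 pos [ 485.7 -158.8] 110.8 yaw 111.5 phi 123.2 lead 11.8 r 64.4 Ft 5.01 Fr 1.27 Fz 3.9
```

Emit:
step_arm(deltas=[{"offset":[1.5,1.8,0],"angular":[0,0,-0.044]},{"offset":[1.5,1.8,0],"angular":[0,0,-0.044]}])

```text
time: 20.45
tcp_pos: [488.6, -155.3, 110.8]
tool_rot: [0.001, 0.99, 0.143, -0.001]
wrist_force: [-5.6, -2.4, 4.7]
width: 0.003
grasp_force: 3.2
```

Emit:
step_arm(deltas=[{"offset":[1.6,1.7,0],"angular":[0,0,-0.044]},{"offset":[1.7,1.7,0],"angular":[0,0,-0.044]}])

```text
time: 20.7
tcp_pos: [490.7, -152.5, 110.7]
tool_rot: [0.001, 0.995, 0.099, -0.002]
wrist_force: [-9.2, -3.4, 7.2]
width: 0.006
grasp_force: 4.8
```

```bash
python3 -c "
from st import *
stat()"
```

```text
20.7 pos [ 490.7 -152.5] 110.7 yaw 101.4 phi 114.6 lead 13.2 r 64.5 Ft 9.74 Fr 0.72 Fz 7.2
```

Emit:
step_arm(deltas=[{"offset":[0,0,1],"angular":[0,0,0]},{"offset":[0,0,0],"angular":[0,0,0]}])

```text
time: 20.95
tcp_pos: [490.8, -152.4, 111.0]
tool_rot: [0.001, 0.995, 0.1, -0.002]
wrist_force: [-5.6, -3.6, 1.0]
width: 0.007
grasp_force: 3.3
```

```bash
python3 -c "
from st import *
stat()"
```

```text
20.95 pos [ 490.8 -152.4] 111.0 yaw 101.4 phi 114.5 lead 13.1 r 64.5 Ft 6.61 Fr -0.9 Fz 1.0
```

Emit:
step_arm(deltas=[{"offset":[0.9,0.4,0.2],"angular":[0,0,0]},{"offset":[0.9,0.4,0],"angular":[0,0,0]}])

```text
time: 21.2
tcp_pos: [491.3, -152.1, 110.9]
tool_rot: [0.001, 0.995, 0.099, -0.003]
wrist_force: [-9.3, -4.0, 2.6]
width: 0.01
grasp_force: 5.0
```

```bash
python3 -c "
from st import *
stat()"
```

```text
21.2 pos [ 491.3 -152.1] 110.9 yaw 101.4 phi 114.0 lead 12.6 r 64.5 Ft 10.08 Fr 0.16 Fz 2.6
```

Emit:
step_arm(deltas=[{"offset":[0.5,0.2,0],"angular":[0,0,0]}])

```text
time: 21.32
tcp_pos: [491.6, -152.0, 110.9]
tool_rot: [0.001, 0.995, 0.099, -0.004]
wrist_force: [-8.9, -4.4, 3.2]
width: 0.011
grasp_force: 5.2
```

```bash
python3 -c "
from st import *
stat()"
```

```text
21.325 pos [ 491.6 -152. ] 110.9 yaw 101.4 phi 113.7 lead 12.3 r 64.5 Ft 9.96 Fr -0.43 Fz 3.2
```

Emit:
step_arm(deltas=[{"offset":[0.5,0.2,0.2],"angular":[0,0,0]},{"offset":[0,0,0],"angular":[0,0,0]}])

```text
time: 21.58
tcp_pos: [491.9, -151.8, 111.0]
tool_rot: [0.001, 0.995, 0.099, -0.004]
wrist_force: [-9.1, -4.4, 3.5]
width: 0.007
grasp_force: 5.2
```

```bash
python3 -c "
from st import *
stat()"
```

```text
21.575 pos [ 491.9 -151.8] 111.0 yaw 101.4 phi 113.4 lead 12.0 r 64.5 Ft 10.07 Fr -0.44 Fz 3.5
```

Emit:
step_arm(deltas=[{"offset":[0.6,0.3,0],"angular":[0,0,0]},{"offset":[0,0,0],"angular":[0,0,0]}])

```text
time: 21.82
tcp_pos: [492.3, -151.5, 110.9]
tool_rot: [0.001, 0.995, 0.099, -0.004]
wrist_force: [-9.5, -3.6, 3.1]
width: 0.006
grasp_force: 5.4
```

```bash
python3 -c "
from st import *
stat()"
```

```text
21.825 pos [ 492.3 -151.5] 110.9 yaw 101.4 phi 112.9 lead 11.5 r 64.6 Ft 10.13 Fr 0.33 Fz 3.1
```

Emit:
step_arm(deltas=[{"offset":[0.7,0.3,0],"angular":[0,0,0]},{"offset":[0.7,0.3,0],"angular":[0,0,0]},{"offset":[0,0,0],"angular":[0,0,0]}])

```text
time: 22.2
tcp_pos: [493.3, -151.0, 110.9]
tool_rot: [0.001, 0.995, 0.099, -0.004]
wrist_force: [-10.8, -3.3, 3.4]
width: 0.006
grasp_force: 5.9
```

```bash
python3 -c "
from st import *
stat()"
```

```text
22.2 pos [ 493.3 -151. ] 110.9 yaw 101.4 phi 111.9 lead 10.5 r 64.6 Ft 11.27 Fr 0.94 Fz 3.4
```

The push reached about 11 N at 64 mm. Backing off and rising clear.

Emit:
step_arm(deltas=[{"offset":[-2,-0.8,0],"angular":[0,0,0]},{"offset":[-4,-2,0],"angular":[0,0,0]},{"offset":[-7,-3,0],"angular":[0,0,0]},{"offset":[-3,-2,0],"angular":[0,0,0]},{"offset":[0,0,30],"angular":[0,0,0]},{"offset":[0,0,50],"angular":[0,0,0]},{"offset":[0,-30,40],"angular":[0,0,0]},{"offset":[-10,-50,10],"angular":[0,0,0]},{"offset":[-10,-50,0],"angular":[0,0,0]},{"offset":[-20,-50,0],"angular":[0,0,0]},{"offset":[0,0,0],"angular":[0,0,0]}])

```text
time: 23.58
tcp_pos: [438.8, -342.0, 241.3]
tool_rot: [0.001, 0.995, 0.095, -0.0]
wrist_force: [0.9, 0.4, -0.7]
width: 0.006
grasp_force: 0.0
```

```bash
python3 -c "
from st import *
wheel('k3')
i=cv2.imread('pics/k3top.png')
cv2.imwrite('pics/k3c.png',cv2.resize(i[150:300,170:430],(800,462),interpolation=cv2.INTER_CUBIC))"
```

```text
top 61 98.2 115.7
top 28 97.5 -153.9
scene 28 101.7 116.5
scene 170 109.4 -152.8
23.675 [ 441.8 -336.8  241.5] [-0.     0.995  0.099  0.   ] [ 0.87  0.12 -0.29  1.65  0.04  1.37 -0.8 ] [-0.06  0.3  -0.13] [ 0.02 -0.   -0.02]
```

View pics/k3c.png

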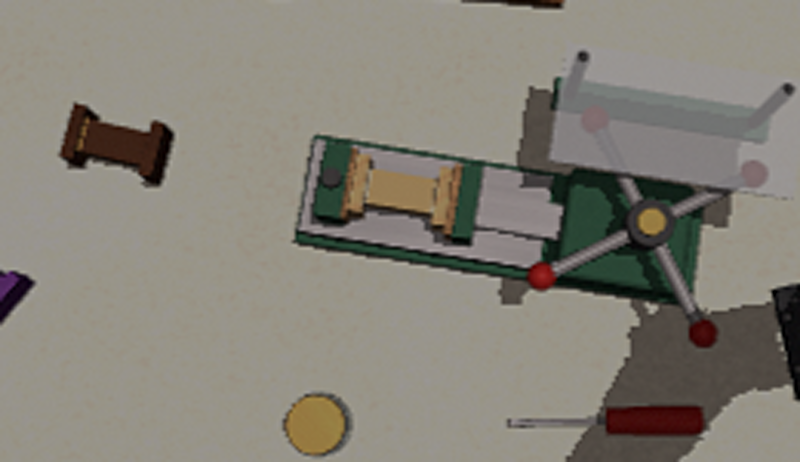

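The pedestal (crop cols 350–460) is gripped end to end between both corks. The wheel rests at about 115.7°, sprung back about 4°, and the bystanders in the crop look unmoved. Handing in.

```bash
python3 -c "
from bench import r
print(r.hand_in())"
```

```text
the job is handed in; nothing more can be done
None
```

The pale pedestal is gripped end to end in the clamp, the last push was about 11 N near the middle of a spoke, the hand is clear, and the job is handed in at about 24 s; no verdict came back.

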